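# Click the pump selector round and bleed it

## Task

On the aluminium pump base, lay a fingertip on the black knurled selector dial and turn it by friction one click clockwise (seen from above), so that its white line goes from the white dot to the yellow dot without running on past it. Then press the red bleed button fully down and let it come back up. Grasp or lift nothing, and leave the gauge, awl and tyre lever where they lie.

Things in the scene. Friction and masses are not known exactly. Their poses are not given: they have to be found in the camera images.
- pump: Aluminium foot base of a floor pump, barrel off, fixed on a bamboo board (top 16 mm above the table). Origin: centre of its underside, z up. Plate 130 (x) by 250 (y) by 14 mm, with a tongue to x = +130 mm carrying an open barrel socket (57 mm across, top 46 mm up) at x = +85. Dial axis at (-30, +62) mm, bleed button at (-30, -66) mm.
- dial_top (a point): Centre of the top of the unpressed black dial, 42 mm above the base's underside; fixed to the base. The dial is a flat disc 72 mm across, vertical axis, only 4 mm proud of the fixed housing (92 mm across) round it: turn it by a finger pressed on its top, off centre. It is sprung: yields at 3 N, sinks 5 mm to a stop at 9 N (1.2 N per mm), and turns the same while pressed.
- yellow_dot (a point): Yellow dot, 9 mm, on the housing beside the dial, 41.5 mm from the dial's axis in the base's -x direction. The white dot lies 34 degrees counterclockwise of it round the dial (seen from above), the blue dot 34 degrees clockwise.
- dial (a joint): Dial angle, rad, growing clockwise from above. Clicks at 0 (white dot, the start), 0.6 (yellow) and 1.2 (blue); end stops -0.12 and 1.32. Detents pull it to the nearest click; leaving one takes about 0.05 N m; let go between about 0.3 and 0.9 it settles to 0.6. A white line on it points at the dot. A finger slips a little as it drags.
- bleed_top (a point): Centre of the top of the red bleed button, 28 mm across, standing in a black housing on the base; moves with the button, which is pressed straight down.
- bleed (a joint): How far the bleed button is pressed, m: 0 up, 0.006 fully down (5 N); it springs back.
- gauge: Chrome pencil tyre gauge lying on the board, 131 mm long along its x, 22 mm high. Origin under its middle. Bystander.
- awl: Awl lying on the board, 151 mm long along its x, wooden grip to -x, steel point to +x, 22 mm high. Origin on the underside near the ferrule. Bystander.
- tyre_lever: Orange plastic tyre lever lying flat on the board, 117 by 18 mm, 6 to 10 mm high, long along its x. Origin under its middle. Bystander.

How it is judged:
By the outcome, as a careful person would: the job done as asked, in the order asked, and still so for the second after the job is handed in, with the robot touching nothing.
It also fails if it takes over 40 s, if anything falls off the work surface, if the arm or the gripper's body presses on something with over 40 N, if the wrist force passes 120 N, or if a joint passes its speed limit or range.

## Robot

A 6-joint arm with a two-finger parallel gripper is mounted at the origin on the work surface. World frame = base frame: x ahead of the robot, y to its left, z up, the work surface at z = 0. Lengths are in m, angles in rad, forces in N, time in s.
With the tool pointing down it reaches from about 0.2 to 0.875 m from the base axis. Payload 3.4 kg.
Tool frame: the origin (TCP) lies midway between the tips of the shut fingers; the grasp point (between the pads) lies 19 mm behind it; z points along the fingers, y is the direction in which the jaws open and shut (so a half turn about z gives the same grasp; the last joint's range is limited). The gripper opens to 94 mm and grips with 3 to 60 N. Pads are 16 mm wide; open, the fingers measure 119 mm over their backs; the gripper's body (75 mm by 177 mm) begins 78 mm behind the grasp point.
Start: joints at [-1.388, 0.276, 1.505, -0, 1.361, -0.121], TCP at [0.172, -0.549, 0.175] pointing down, gripper open.
Joint ranges: [-2.89, 2.89], [-0.75, 2.08], [0.22, 2.7], [-1.18, 4.32], [0.11, 2.71], [-2.7, 2.7]. Speed limits (rad/s): [2.57, 2.57, 3.14, 3.14, 3.14, 3.14].

## Interface

Orientations are given as a unit quaternion [w, x, y, z].
In Python, from station import readout, vision, workorder gives the robot as it stands.
- The arm moves only by the tool apply_moves, never from a script. Its argument "commands" is a list that holds one entry, the list of rows, each a list of 5 numbers: the opening in per cent of the stroke, from 0 (shut) to 100 (fully open), then the shift along the tool's x, y, z in cm, then the turn about the tool's z in rad. A call has 1 to 8 rows; each row is the pose to reach, as a shift and turn from the pose commanded when the call began, along the tool's axes at that moment; what a row does not reach only later rows make up. A row lasts 1/12 s, in which the tool goes at most 41.7 mm and 7.16 degrees, less where a joint would pass 70% of its speed; a pose out of reach is approached as far as the arm can. A call with a gripper value outside its range is refused whole. The fingers move at their own pace and stop on an object; "grip_force" is the grip in N (left out, the last holds). Time passes only in rows, so rows that repeat a pose let the fingers close. It gives the time, the measured TCP pose, the force and the opening at its end, in the units of the state.
- readout.get_obs(): the state, without advancing time (a new reading comes with each control period).
- vision.camera(name): name is "scene" or "side" or "wrist"; returns the picture (480x640x3 uint8, red, green, blue); there is no depth.
- vision.calibration(name): a dict with "K" (3x3 intrinsics, pixels), "R" (3x3) and "t" (3): a world point X has camera coordinates R X + t. Camera axes: x right, y down, z forward; pixel columns grow to the right and rows downward; lengths in m; the calibration is good to about 2 mm. A picture is of the moment at which its call begins: read the wrist's pose just before it. calibration takes no time and is no camera call; for the wrist camera it gives the pose at the moment of the call.
- workorder.job_done(): hands the job in, once; it reports no verdict.
The state is a dict: "time_s": time; "q": joint angles; "dq": joint speeds; "joint_efforts": joint torques, N m; "ee_pos": TCP position; "tcp_rot": TCP orientation; "ft_force": force on the tool from outside, world axes, zero at the start; "torque": the same for the moment, N m; "grip_width": finger opening in m.
Only numpy, scipy, OpenCV 4.12 (cv2) and the standard library are available. Lean on these libraries where they do the work, as an engineer would, in place of code of your own. Each camera call takes 0.05 s, during which the arm holds its last target. There are 200 camera calls.

## Working session

There is one attempt and no reset: what is moved stays moved. The work goes in short steps, Python scripts to look and compute and a tool call to move; the robot and the scene stay as the last step left them, time stands still between calls to the robot, and variables do not carry over. Pictures are saved under pics/ and viewed, about 8 in all and at most 12, crops included, and the job is handed in when it is done.

Besides the shell and the picture viewer there is one more tool, called as name(argument=value, ...) on one line, values as JSON. apply_moves: Moves the arm, as the interface text tells. Its arguments: {"type":"object","properties":{"commands":{"type":"array"},"grip_force":{"type":"number"}},"required":["commands"]}

```bash
mkdir -p pics
python3 - <<'E'
from station import readout, vision
import cv2,numpy as np
o=readout.get_obs();print({k:np.round(v,3).tolist() for k,v in o.items()})
for n in("scene","side"):
    cv2.imwrite(f"pics/{n}0.png",vision.camera(n)[:,:,::-1]);c=vision.calibration(n);print(n,{k:np.round(v,3).tolist() for k,v in c.items()})
E
```

```text
{'time_s': 0.0, 'q': [-1.388, 0.277, 1.506, -0.0, 1.361, -0.121], 'dq': [-0.001, -0.001, -0.001, -0.001, -0.001, 0.0], 'joint_efforts': [-0.001, -40.459, -23.723, 0.07, 0.035, -0.0], 'ee_pos': [0.172, -0.548, 0.174], 'tcp_rot': [-0.001, 0.988, 0.151, -0.0], 'ft_force': [0.351, -0.565, -0.025], 'torque': [0.036, 0.025, -0.031], 'grip_width': 0.094}
scene {'K': [[521.206, 0.0, 328.147], [0.0, 521.206, 238.665], [0.0, 0.0, 1.0]], 'R': [[-0.792, 0.61, 0.002], [0.456, 0.594, -0.662], [-0.405, -0.524, -0.749]], 't': [0.427, -0.21, 1.208]}
side {'K': [[438.713, 0.0, 330.205], [0.0, 438.713, 231.57], [0.0, 0.0, 1.0]], 'R': [[-0.756, -0.655, -0.005], [-0.449, 0.524, -0.724], [0.476, -0.545, -0.69]], 't': [0.457, 0.305, 0.636]}
```

View pics/scene0.png

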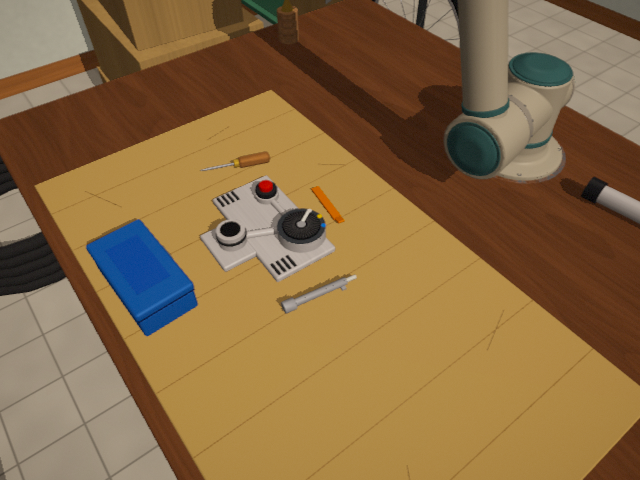

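View pics/side0.png

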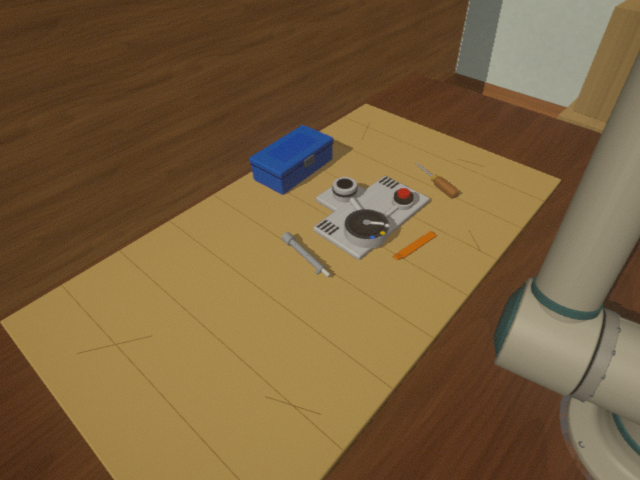

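Run:
```python
import cv2,numpy as np
a=cv2.imread("pics/scene0.png")[165:290,190:345];b=cv2.imread("pics/side0.png")[165:265,305:440]
a=cv2.resize(a,None,fx=3.8,fy=3.8,interpolation=cv2.INTER_CUBIC);b=cv2.resize(b,None,fx=5,fy=5,interpolation=cv2.INTER_CUBIC)
cv2.imwrite("pics/c1.png",a);cv2.imwrite("pics/c2.png",b);print(a.shape,b.shape)
```

```text
(475, 589, 3) (500, 675, 3)
```

View pics/c1.png

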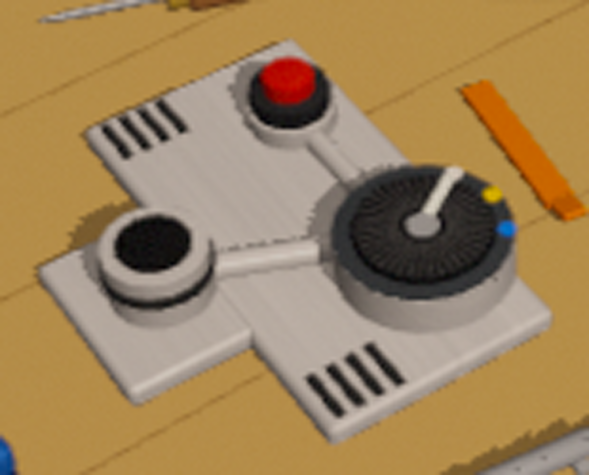

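View pics/c2.png

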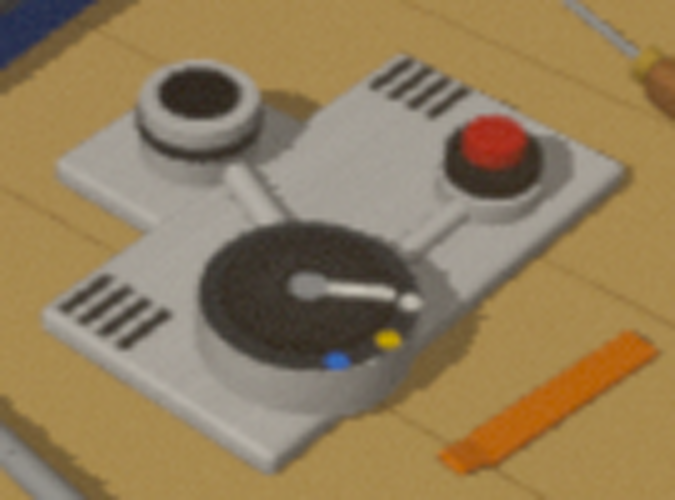

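The crops show the dial hub at c1 (423,224) / c2 (310,285). The red top is at (288,75) / (495,136), the socket at (154,244) / (200,93), the yellow dot at (493,195) / (389,340) and the blue dot at (506,229) / (338,361). The white line points at the white dot.

```bash
cat > h.py <<'E'
import numpy as np
from scipy.optimize import least_squares
from station import readout, vision
def proj(n,X):
    c=vision.calibration(n);p=(np.array(X)@np.array(c["R"]).T+c["t"])@np.array(c["K"]).T
    return p[:,:2]/p[:,2:]
def rz(a):return np.array([[np.cos(a),-np.sin(a)],[np.sin(a),np.cos(a)]])
E
python3 - <<'E'
from h import *
s=np.array([[423,224],[288,75],[154,244],[493,195],[506,229]])/3.8+[190,165]
d=np.array([[310,285],[495,136],[200,93],[389,340],[338,361]])/5+[305,165]
b=np.radians(180-34)
L=np.array([[-.03,.062],[-.03,-.066],[.085,0],[-.0715,.062],[-.03+.0415*np.cos(b),.062+.0415*np.sin(b)]])
def P(v):
    z=.016+np.array([.042,v[3],.046,.038,.038]);return np.c_[L@rz(v[2]).T+v[:2],z]
f=lambda v:np.r_[(proj("scene",P(v))-s).ravel(),(proj("side",P(v))-d).ravel()]
best=min((least_squares(f,[.5,-.2,a,.04]) for a in np.arange(-3,3,.7)),key=lambda r:r.cost)
print(best.x,best.fun.round(1));print(P(best.x).round(4))
E
```

```text
[ 0.58532941 -0.12166528 -0.03592682  0.04425557] [-0.2 -0.8 -0.3 -0.6 -0.5 -1.1 -0.3 -1.   0.3 -1.1 -0.8  0.6 -0.4  0.6
 -0.8  0.4 -0.7  0.6 -0.6  0.7]
[[ 0.5576 -0.0586  0.058 ]
 [ 0.553  -0.1865  0.0603]
 [ 0.6703 -0.1247  0.062 ]
 [ 0.5161 -0.0571  0.054 ]
 [ 0.524  -0.0342  0.054 ]]
```

apply_moves(commands=[[[0, 2, -1.3, 0, 0], [0, 5, -3.3, 0, 0], [0, 8.3, -5.4, 0, 0], [0, 11.6, -7.6, 0, 0], [0, 14.9, -9.8, 0, 0], [0, 18.2, -11.9, 0, 0], [0, 21.5, -14.1, 0, 0], [0, 24.8, -16.3, 0, 0]]], grip_force=20)

```text
time_s: 0.77
ee_pos: [0.3605, -0.3171, 0.1743]
tcp_rot: [-0.0, 0.989, 0.151, -0.0]
ft_force: [-0.7, -0.7, 0.1]
grip_width: 0.0443
```

apply_moves(commands=[[[0, 3.3, -2.2, 0, 0], [0, 6.6, -4.4, 0, 0], [0, 9.9, -6.6, 1, 0], [0, 13.2, -8.8, 2, 0], [0, 16.5, -10.9, 3, 0], [0, 19.8, -13.1, 4, 0], [0, 23, -15.1, 5, 0], [0, 25.5, -16.8, 6, 0]]])

```text
time_s: 1.43
ee_pos: [0.5543, -0.0799, 0.1137]
tcp_rot: [-0.0, 0.988, 0.152, 0.0]
ft_force: [1.0, 0.1, -0.5]
grip_width: 0.0004
```

Run:
```python
from h import *
import cv2
o=readout.get_obs();print({k:np.round(o[k],4).tolist() for k in("time_s","q","ee_pos","tcp_rot","ft_force","grip_width")})
X=[[.5576,-.0586,.058],[.553,-.1865,.0603],[.5161,-.0571,.054],[.524,-.0342,.054]]
print(proj("wrist",X).round(0))
cv2.imwrite("pics/w1.png",vision.camera("wrist")[:,:,::-1])
```

```text
{'time_s': 1.4333, 'q': [-0.2677, 0.2943, 1.6354, 0.0006, 1.2118, 0.9978], 'ee_pos': [0.5543, -0.0799, 0.1137], 'tcp_rot': [-0.0002, 0.9884, 0.1519, 0.0001], 'ft_force': [0.9691, 0.1038, -0.5194], 'grip_width': 0.0004}
[[295. 231.]
 [445. 283.]
 [279. 276.]
 [254. 259.]]
```

View pics/w1.png

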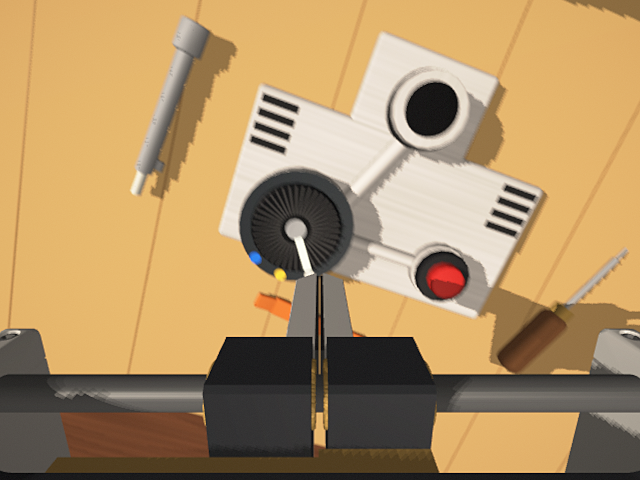

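apply_moves(commands=[[[0, 1.2, -0.6, 0, 0], [0, 2.4, -1.3, 0, 0], [0, 3.4, -1.9, 0.8, 0], [0, 3.4, -1.9, 2.0, 0], [0, 3.4, -1.9, 3.2, 0], [0, 3.4, -1.9, 4.2, 0], [0, 3.4, -1.9, 4.7, 0], [0, 3.4, -1.9, 4.7, 0]]])

```text
time_s: 2.15
ee_pos: [0.5787, -0.0543, 0.0663]
tcp_rot: [-0.0, 0.989, 0.151, -0.001]
ft_force: [-0.1, 0.5, 0.3]
grip_width: 0.0001
```

apply_moves(commands=[[[0, 0, 0, 0, 0], [0, 0, 0, 0, 0]]])

```text
time_s: 2.32
ee_pos: [0.5802, -0.0545, 0.0682]
tcp_rot: [0.0, 0.989, 0.151, 0.001]
ft_force: [0.2, -0.1, 0.8]
grip_width: 0.0004
```

apply_moves(commands=[[[0, 0.2, -0.3, 0.4, 0], [0, 0.2, -0.3, 0.8, 0], [0, 0.2, -0.3, 1.0, 0], [0, 0.2, -0.3, 1.2, 0], [0, 0.2, -0.3, 1.2, 0], [0, 0.2, -0.3, 1.2, 0]]])

```text
time_s: 2.82
ee_pos: [0.5806, -0.0506, 0.0554]
tcp_rot: [0.0, 0.988, 0.151, -0.0]
ft_force: [-0.5, 1.0, 0.3]
grip_width: 0.0006
```

apply_moves(commands=[[[0, 0, 0, 0.1, 0], [0, 0, 0, 0.2, 0], [0, 0, 0, 0.2, 0], [0, 0, 0, 0.2, 0]]])

```text
time_s: 3.15
ee_pos: [0.5807, -0.0507, 0.0535]
tcp_rot: [0.0, 0.988, 0.151, -0.0]
ft_force: [0.5, 0.5, -0.5]
grip_width: 0.0007
```

apply_moves(commands=[[[0, 0, 0, 0.1, 0], [0, 0, 0, 0.1, 0], [0, 0, 0, 0.1, 0]]])

```text
time_s: 3.4
ee_pos: [0.5807, -0.0506, 0.0525]
tcp_rot: [0.0, 0.988, 0.151, -0.0]
ft_force: [0.0, 0.3, 0.3]
grip_width: 0.0008
```

Run:
```python
from h import *
import cv2
for i in range(3):
    w=vision.camera("wrist");o=readout.get_obs();print({k:np.round(o[k],4).tolist() for k in("ee_pos","ft_force","torque")})
s=vision.camera("side")[140:290,280:460]
p=o["ee_pos"];print(proj("side",[p]),proj("wrist",[p]))
w=cv2.resize(w[100:400,150:500],None,fx=1.2,fy=1.2);s=cv2.resize(s,(432,360),interpolation=cv2.INTER_CUBIC)
cv2.imwrite("pics/w2.png",np.hstack([w[:360],s])[:,:800,::-1])
```

```text
{'ee_pos': [0.5807, -0.0506, 0.0525], 'ft_force': [0.1076, -0.1493, 0.8752], 'torque': [0.0453, -0.0584, -0.041]}
{'ee_pos': [0.5808, -0.0507, 0.0526], 'ft_force': [0.274, 0.609, 0.1814], 'torque': [0.0438, -0.0468, -0.046]}
{'ee_pos': [0.5807, -0.0506, 0.0526], 'ft_force': [0.1756, 0.1628, -0.7481], 'torque': [0.0378, 0.0308, -0.0246]}
[[354.74359389 221.63578921]] [[319.44865025 268.13649123]]
```

View pics/w2.png

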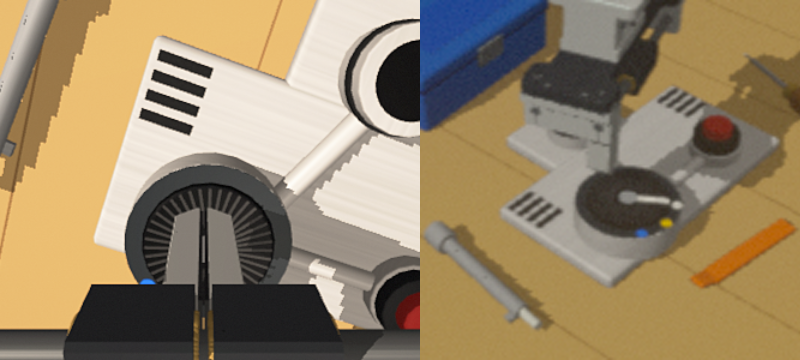

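Run:
```python
from h import *
import cv2
p=readout.get_obs()["ee_pos"]
s=vision.camera("side");c=vision.camera("scene");u=proj("side",[p])[0];v=proj("scene",[p])[0];print(u,v)
f=lambda im,q:cv2.resize(im[int(q[1])-35:int(q[1])+35,int(q[0])-28:int(q[0])+28],(400,500),interpolation=cv2.INTER_CUBIC)
cv2.imwrite("pics/z1.png",np.hstack([f(s,u),f(c,v)])[:,:,::-1])
```

```text
[354.73143247 221.63306115] [293.51392686 233.27379344]
```

View pics/z1.png

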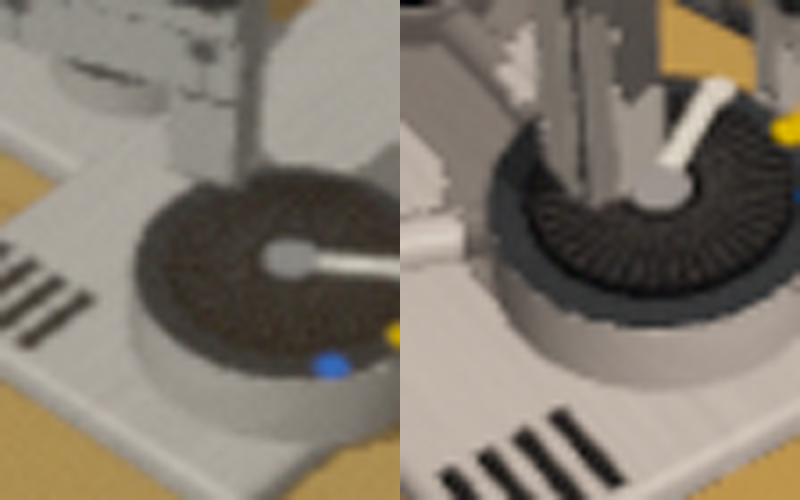

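Run:
```python
from h import *
f=lambda v:np.r_[proj("side",[v])[0]-[354.7,211.5],proj("scene",[v])[0]-[293,226]]
r=least_squares(f,[.58,-.05,.06]);print(r.x,r.fun)
```

```text
[ 0.5825072  -0.0491086   0.07743238] [-0.6987854   1.04550889 -0.4519258  -1.02820679]
```

The two views triangulate the visible fingertip to z≈0.077, although the readout says 0.0525. There is also no contact force, so I'll descend with guarded steps and go by the force.

apply_moves(commands=[[[0, 0, 0, 0.2, 0], [0, 0, 0, 0.4, 0], [0, 0, 0, 0.6, 0], [0, 0, 0, 0.6, 0], [0, 0, 0, 0.6, 0]]])

```text
time_s: 4.12
ee_pos: [0.5805, -0.0506, 0.0463]
tcp_rot: [-0.0, 0.988, 0.151, -0.0]
ft_force: [-0.8, -0.3, -0.4]
grip_width: 0.0002
```

apply_moves(commands=[[[0, 0, 0, 0.15, 0], [0, 0, 0, 0.3, 0], [0, 0, 0, 0.3, 0], [0, 0, 0, 0.3, 0]]])

```text
time_s: 4.45
ee_pos: [0.5807, -0.0506, 0.0434]
tcp_rot: [-0.0, 0.988, 0.151, -0.0]
ft_force: [-0.7, 0.7, -0.3]
grip_width: 0.0007
```

apply_moves(commands=[[[0, 0, 0, 0.15, 0], [0, 0, 0, 0.3, 0], [0, 0, 0, 0.3, 0]]])

```text
time_s: 4.7
ee_pos: [0.5805, -0.0506, 0.0402]
tcp_rot: [-0.0, 0.988, 0.151, -0.0]
ft_force: [0.4, 0.5, -0.7]
grip_width: 0.0003
```

apply_moves(commands=[[[0, 0, 0, 0.15, 0], [0, 0, 0, 0.3, 0], [0, 0, 0, 0.3, 0]]])

```text
time_s: 4.95
ee_pos: [0.5805, -0.0506, 0.0372]
tcp_rot: [-0.0, 0.988, 0.151, -0.0]
ft_force: [0.1, 0.5, 0.3]
grip_width: 0.0004
```

apply_moves(commands=[[[0, 0, 0, 0.1, 0], [0, 0, 0, 0.2, 0], [0, 0, 0, 0.2, 0]]])

```text
time_s: 5.2
ee_pos: [0.5806, -0.0506, 0.0353]
tcp_rot: [-0.0, 0.988, 0.151, -0.0]
ft_force: [0.3, -0.2, 0.3]
grip_width: 0.0004
```

apply_moves(commands=[[[0, 0, 0, 0.1, 0], [0, 0, 0, 0.2, 0], [0, 0, 0, 0.2, 0]]])

```text
time_s: 5.45
ee_pos: [0.5806, -0.0506, 0.0333]
tcp_rot: [-0.0, 0.988, 0.151, -0.0]
ft_force: [-0.3, -0.0, 1.3]
grip_width: 0.0005
```

apply_moves(commands=[[[0, 0, 0, 0.1, 0], [0, 0, 0, 0.2, 0], [0, 0, 0, 0.2, 0]]])

```text
time_s: 5.7
ee_pos: [0.5806, -0.0506, 0.0313]
tcp_rot: [-0.0, 0.988, 0.151, -0.0]
ft_force: [0.1, 0.5, -0.9]
grip_width: 0.0003
```

apply_moves(commands=[[[0, 0, 0, 0.1, 0], [0, 0, 0, 0.2, 0], [0, 0, 0, 0.2, 0]]])

```text
time_s: 5.95
ee_pos: [0.5806, -0.0506, 0.0293]
tcp_rot: [-0.0, 0.988, 0.151, -0.0]
ft_force: [0.3, 0.1, -0.5]
grip_width: 0.0003
```

Run:
```python
from h import *
import cv2
p=readout.get_obs()["ee_pos"];print(p,readout.get_obs()["ft_force"])
p=[.58,-.05,.058]
s=vision.camera("side");c=vision.camera("scene");u=proj("side",[p])[0];v=proj("scene",[p])[0];print(u,v)
f=lambda im,q:cv2.resize(im[int(q[1])-35:int(q[1])+35,int(q[0])-28:int(q[0])+28],(400,500),interpolation=cv2.INTER_CUBIC)
cv2.imwrite("pics/z2.png",np.hstack([f(s,u),f(c,v)])[:,:,::-1])
```

```text
[ 0.58057478 -0.05061445  0.029321  ] [ 0.3482944   0.14927875 -0.45827195]
[354.91911767 219.99752595] [293.91487565 231.30588666]
```

View pics/z2.png

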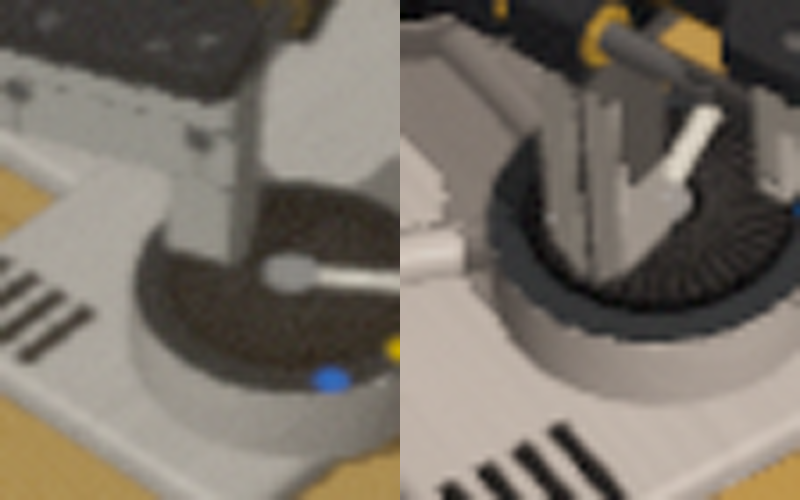

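apply_moves(commands=[[[0, 0, 0, 0.1, 0], [0, 0, 0, 0.2, 0], [0, 0, 0, 0.2, 0]]])

```text
time_s: 6.3
ee_pos: [0.5808, -0.0507, 0.0275]
tcp_rot: [0.0, 0.988, 0.151, 0.0]
ft_force: [0.2, 0.3, 0.5]
grip_width: 0.0005
```

Run:
```python
from h import *
f=lambda v:np.r_[proj("side",[v])[0]-[354.7,219.4],proj("scene",[v])[0]-[292.3,234.5]]
r=least_squares(f,[.58,-.05,.06]);print(r.x,r.fun);print(readout.get_obs()["ft_force"])
```

```text
[ 0.58374793 -0.05177949  0.05317704] [-0.74417575  1.09928542 -0.48543122 -1.08021005]
[0.23308524 0.27475679 0.51975239]
```

apply_moves(commands=[[[0, 0, 0, 0.1, 0], [0, 0, 0, 0.2, 0], [0, 0, 0, 0.2, 0]]])

```text
time_s: 6.55
ee_pos: [0.5809, -0.0507, 0.0259]
tcp_rot: [0.0, 0.988, 0.151, 0.0]
ft_force: [-1.8, 1.7, 4.6]
grip_width: 0.0004
```

apply_moves(commands=[[[0, 0, 0, 0.1, 0], [0, 0, 0, 0.2, 0], [0, 0, 0, 0.2, 0], [0, 0, 0, 0.2, 0]]])

```text
time_s: 6.88
ee_pos: [0.5811, -0.0507, 0.0242]
tcp_rot: [0.0, 0.988, 0.151, 0.0]
ft_force: [-0.7, 0.4, 6.7]
grip_width: 0.0006
```

apply_moves(commands=[[[0, 0, 0.12, 0, 0.05], [0, -0.01, 0.24, 0, 0.1], [0, -0.03, 0.36, 0, 0.15], [0, -0.05, 0.48, 0, 0.2], [0, -0.08, 0.6, 0, 0.25], [0, -0.11, 0.71, 0, 0.3], [0, -0.11, 0.71, 0, 0.3]]])

```text
time_s: 7.47
ee_pos: [0.5829, -0.0576, 0.0244]
tcp_rot: [-0.0, 1.0, 0.001, 0.001]
ft_force: [-0.5, 1.0, 6.7]
grip_width: 0.0003
```

Run:
```python
from h import *
import cv2
o=readout.get_obs();print(o["ee_pos"],o["ft_force"],o["torque"],o["q"])
s=vision.camera("side");c=vision.camera("scene")
h=np.array([.5576,-.0586,.058]);u=proj("side",[h])[0];v=proj("scene",[h])[0];print(u,v)
f=lambda im,q:cv2.resize(im[int(q[1])-30:int(q[1])+30,int(q[0])-30:int(q[0])+30],(400,400),interpolation=cv2.INTER_CUBIC)
cv2.imwrite("pics/z3.png",np.hstack([f(s,u),f(c,v)])[:,:,::-1])
```

```text
[ 0.5828824  -0.05760114  0.02443419] [-0.54924024  1.00201772  6.67720643] [0.22827188 0.02472408 0.04322431] [-2.17810060e-01  4.09694275e-01  1.70234886e+00  8.76440415e-04
  1.02732398e+00  1.35087887e+00]
[366.16576404 222.64943496] [301.11526223 223.16643391]
```

View pics/z3.png

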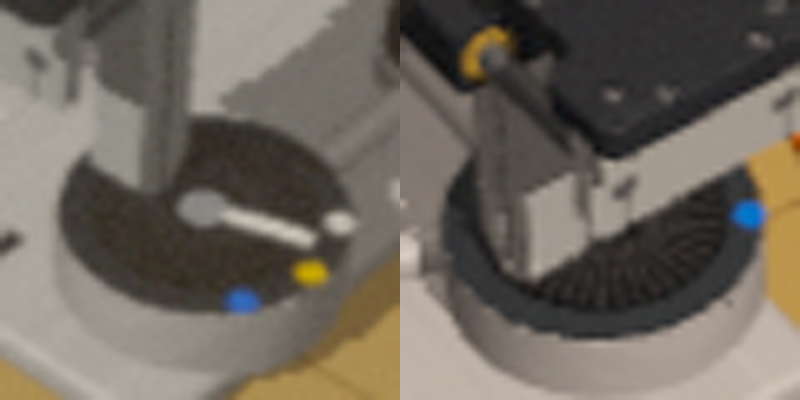

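The side view shows the line about midway between the white dot (340,222) and the yellow dot (311,272), so roughly 0.28 rad. I'll do the second half next, then lift straight up.

apply_moves(commands=[[[0, 0, 0.12, 0, 0.05], [0, -0.01, 0.24, 0, 0.1], [0, -0.03, 0.36, 0, 0.15], [0, -0.05, 0.48, 0, 0.2], [0, -0.08, 0.6, 0, 0.25], [0, -0.11, 0.71, 0, 0.3], [0, -0.11, 0.71, 0, 0.3], [0, -0.11, 0.71, 0, 0.3]]])

```text
time_s: 8.23
ee_pos: [0.5824, -0.0654, 0.0246]
tcp_rot: [0.0, 0.989, -0.148, 0.002]
ft_force: [1.7, -0.9, 5.8]
grip_width: 0.0003
```

apply_moves(commands=[[[0, 0, 0, -0.2, 0], [0, 0, 0, -0.5, 0], [0, 0, 0, -1.0, 0], [0, 0, 0, -2.0, 0], [0, 0, 0, -3.5, 0], [0, 0, 0, -5, 0], [0, 0, 0, -6.5, 0], [0, 0, 0, -6.5, 0]]])

```text
time_s: 8.9
ee_pos: [0.5828, -0.0653, 0.0918]
tcp_rot: [0.0, 0.989, -0.148, 0.003]
ft_force: [0.6, -0.3, 0.3]
grip_width: 0.0004
```

Run:
```python
from h import *
import cv2
w=vision.camera("wrist");o=readout.get_obs();print(o["ee_pos"],o["tcp_rot"],o["ft_force"])
s=vision.camera("side")
h=np.array([.5576,-.0586,.058]);u=proj("side",[h])[0];print(proj("wrist",[h,[.553,-.1865,.0603]]))
f=lambda im,q:cv2.resize(im[int(q[1])-30:int(q[1])+30,int(q[0])-30:int(q[0])+30],(300,300),interpolation=cv2.INTER_CUBIC)
k=np.vstack([f(s,u),np.zeros((75,300,3),np.uint8)])
cv2.imwrite("pics/z4.png",np.hstack([cv2.resize(w,(500,375)),k])[:,:,::-1])
```

```text
[ 0.58184686 -0.06506168  0.09022501] [ 1.69140070e-04  9.89056054e-01 -1.47530594e-01  1.67846704e-03] [-0.62404412  0.652698   -0.52071465]
[[320.0561565  283.51041755]
 [495.39183639 241.85224065]]
```

View pics/z4.png

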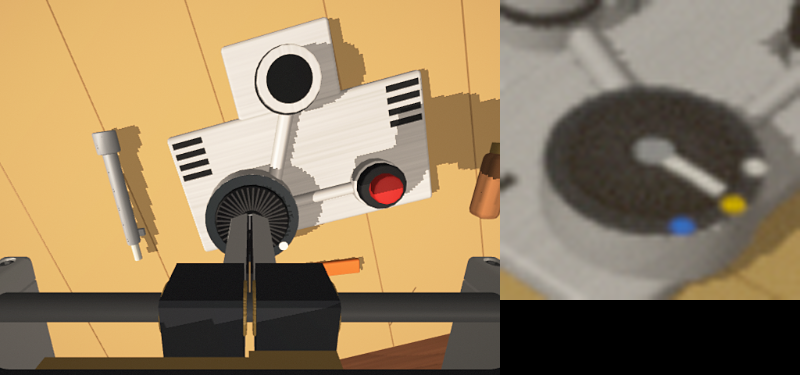

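The line now points at the yellow dot (733,204) and has settled there. The button appears within a few pixels of where I predicted. Next is the move over to it.

apply_moves(commands=[[[0, 0.2, 2.2, 0, 0], [0, 0.4, 5, 0, 0], [0, 0.6, 8, 0, 0], [0, 0.9, 10.8, 0, 0], [0, 1.0, 12.4, 0, 0], [0, 1.0, 12.4, 1.5, 0], [0, 1.0, 12.4, 3.0, 0], [0, 1.0, 12.4, 4.3, 0]]])

```text
time_s: 9.67
ee_pos: [0.5526, -0.1864, 0.0436]
tcp_rot: [-0.0, 0.989, -0.148, -0.001]
ft_force: [0.1, 0.4, -1.6]
grip_width: 0.0001
```

apply_moves(commands=[[[0, 0, 0, 0.2, 0], [0, 0, 0, 0.4, 0], [0, 0, 0, 0.5, 0], [0, 0, 0, 0.5, 0]]])

```text
time_s: 10.0
ee_pos: [0.5544, -0.1863, 0.0407]
tcp_rot: [0.0, 0.989, -0.147, 0.0]
ft_force: [-0.2, -0.0, -0.3]
grip_width: 0.0003
```

apply_moves(commands=[[[0, 0, 0, 0.2, 0], [0, 0, 0, 0.4, 0], [0, 0, 0, 0.6, 0], [0, 0, 0, 0.8, 0], [0, 0, 0, 0.8, 0]]])

```text
time_s: 10.42
ee_pos: [0.5543, -0.1864, 0.0325]
tcp_rot: [0.0, 0.989, -0.148, 0.0]
ft_force: [-0.4, -0.1, 1.6]
grip_width: 0.0004
```

apply_moves(commands=[[[0, 0, 0, 0.15, 0], [0, 0, 0, 0.3, 0], [0, 0, 0, 0.3, 0]]])

```text
time_s: 10.67
ee_pos: [0.5543, -0.1864, 0.0297]
tcp_rot: [0.0, 0.989, -0.148, 0.0]
ft_force: [-0.1, 1.0, 3.9]
grip_width: 0.0004
```

apply_moves(commands=[[[0, 0, 0, 0.1, 0], [0, 0, 0, 0.2, 0], [0, 0, 0, 0.2, 0]]])

```text
time_s: 10.92
ee_pos: [0.5543, -0.1864, 0.0277]
tcp_rot: [0.0, 0.989, -0.148, 0.0]
ft_force: [-0.9, 0.9, 5.3]
grip_width: 0.0004
```

apply_moves(commands=[[[0, 0, 0, 0.1, 0], [0, 0, 0, 0.2, 0], [0, 0, 0, 0.2, 0]]])

```text
time_s: 11.17
ee_pos: [0.5544, -0.1864, 0.0272]
tcp_rot: [0.0, 0.989, -0.148, 0.001]
ft_force: [-2.4, 2.2, 13.0]
grip_width: 0.0007
```

The force is 13 N and the arm lags its command by about 2 mm, after roughly 6 mm of spring travel. That means the button is on its stop, so I'll let it up and retreat.

apply_moves(commands=[[[0, 0, 0, 0, 0], [0, 0, 0, -0.3, 0], [0, 0, 0, -0.8, 0], [0, 0, 0, -2, 0], [0, 0, 0, -4, 0], [0, 0, 0, -7, 0], [0, 0, 0, -10, 0], [0, 0, 0, -13, 0]]])

```text
time_s: 11.83
ee_pos: [0.5533, -0.1862, 0.1559]
tcp_rot: [-0.0, 0.989, -0.148, -0.001]
ft_force: [0.2, -0.5, 0.4]
grip_width: 0.0003
```

apply_moves(commands=[[[0, -2, 0, 0, 0], [0, -4, 0, 0, 0], [0, -7, 0, 0, 0], [0, -10, 0, 0, 0], [0, -12, 0, 0, 0], [0, -12, 0, 0, 0]]])

```text
time_s: 12.33
ee_pos: [0.4345, -0.1494, 0.155]
tcp_rot: [-0.0, 0.989, -0.148, -0.002]
ft_force: [-0.3, 0.3, -1.2]
grip_width: 0.0003
```

Run:
```python
from h import *
import cv2
s=vision.camera("side")[150:280,280:470];c=vision.camera("scene")[140:320,190:370];print(readout.get_obs()["time_s"],readout.get_obs()["ft_force"])
cv2.imwrite("pics/z5.png",np.hstack([cv2.resize(s,(450,308),interpolation=2),cv2.resize(c,(308,308),interpolation=2)])[:,:,::-1])
```

```text
12.4333 [ 0.276456   -0.55235436  0.0028696 ]
```

View pics/z5.png

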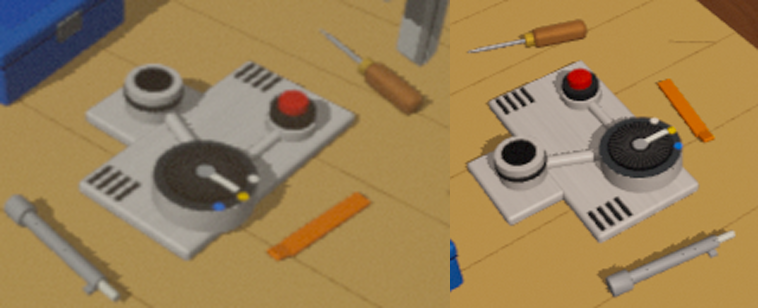

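The line is on the yellow dot in both views: (243,197) in the side view and (673,130) in the scene view. The button is back up, and the gauge, awl and lever lie where they were.

```bash
python3 -c "
from station import workorder;print(workorder.job_done())"
```

```text
the job is handed in; nothing more can be done
None
```

I turned the dial one click clockwise to the yellow dot, then pressed the red bleed button to its stop and let it come back up. The job was handed in at about 12.4 s.

- **Dial:** I used the shut fingertips, pressing on the dial's top at about 6.7 N and following a 0.6 rad arc around its axis. After lifting off, both fixed cameras showed the white line on the yellow dot. A last look after the button press showed it still there.
- **Button:** it moved about 6 mm, and the force then jumped to 13 N, which I took as its stop. The last pictures show it standing up again.
- **Bystanders:** the gauge, awl and tyre lever look unmoved. The arm is clear, with the wrist force near zero.
- **Disagreement:** the height readout did not match the contact. The fingertip met the dial at a reading of about 27 mm, where I expected 58 mm. The cameras also showed the tip about 25 mm higher than the readout. I therefore set the contact heights by camera and force instead, and did not find the cause.

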